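# Open the spice jar on the kitchen scale

## Task

Get the square stoneware jar ready to be refilled by weight: stand it, closed, centred in the square seat of the kitchen scale's sprung pan, whose rim keeps it from turning. There unscrew its tight round cap anticlockwise, stopping when it comes free after about a quarter turn, lift it straight off and finish still gripping it, level, about 3 cm above the jar's mouth, with the jar left standing in the seat. Leave the toothpick jar, the dropper bottle and the jigger where they stand, and never tip the jar.

Things in the scene. Friction and masses are not known exactly. Their poses are not given: they have to be found in the camera images.
- scale: flat white kitchen scale, fixed to the worktop, 165 x 195 x 28 mm (x, y, z) and 60 mm high to the top of the pan's rim; origin at the centre of its underside; the pan's centre is 18 mm along its +x; the black display is at its -x side
- pan_seat (a point): centre of the pan's upper face (44 mm above the worktop when empty), axes as the scale's. The pan is a 108 mm square steel plate with a raised square rim round the seat, 68 x 68 mm inside, sides along the scale's x and y; the rim is straight to about 8 mm above the plate, then flares outwards at 45 deg to about 16 mm, giving a lead-in of some 6 mm a side
- scale_pan (a joint): sinking of the sprung pan in m: 0 empty, 0.010 at its stop; about 1200 N/m, the closed jar sinks it 2 to 4 mm
- jar: white stoneware jar, loose, about 0.4 kg, square 64 x 64 mm, straight-sided to 84 mm height, origin at the centre of its underside, x and y along its sides; above it a round 40 mm neck whose rim is 96 mm above the origin, with two lugs on its +x and -x sides; closed, it measures 108 mm to the top of the cap. Any quarter turn fits the seat. It may be carried by its cap or by its sides
- jar_mouth (a point): centre of the jar's rim, 96 mm above the jar's underside; round it a black rubber seal that springs up to at most 6.5 mm above the rim
- cap: round dark steel cap, loose, 0.08 kg, 62 mm diameter, 22 mm high, ribbed skirt, solid smooth disc in the upper 8 mm; origin at the centre of its lower edge, z up. Closed, its lower edge is 86 mm above the jar's underside, 2 mm above the shoulder. Two neck lugs hold it against the sprung seal (about 12 N; up to 0.5 N m to turn)
- cap_mark (a point): rim point, 31 mm from the cap's axis along its +x, 11 mm above its lower edge; a small raised bar on top points to it. At the start the cap's x is 10 deg clockwise to 2 deg anticlockwise (from above) of the jar's x. Turned anticlockwise, the cap is free at about 47 deg past the jar's x, springs up 2.5 mm, and lifts off from 52 to 115 deg; stops at about 120 deg and clockwise
- toothpicks: bystander: round toothpick jar with a black lid, 45 x 45 x 105 mm, origin at the centre of its underside
- bitters: bystander: brown dropper bottle, 33 x 34 x 102 mm, origin at the centre of its underside
- jigger: bystander: steel double-cone measure, 45 x 45 x 80 mm, origin at the centre of its underside
Mind the look-alikes: they are no part of the job. What is shaped like the jar but green or pink is not meant. Of the things shaped like the cap, the steel one is meant.

How it is judged:
By the outcome, as a careful person would: the job done as asked, in the order asked, and still so for the second after the job is handed in, while the arm keeps its last pose, push and grip.
It also fails if it takes over 51 s, if anything falls off the work surface, if the arm or the gripper's body presses on something with over 40 N, if the wrist force passes 120 N, or if a joint passes its speed limit or range.

## Robot

A 6-joint arm with a two-finger parallel gripper is mounted at the origin on a cart in front of the work surface, level with it; the furniture and walls round the work are solid. World frame = base frame: x ahead of the robot, y to its left, z up, the work surface at z = 0. Lengths are in m, angles in rad, forces in N, time in s.
With the tool pointing down it reaches from about 0.325 to 0.9 m from the base axis. Payload 3.5 kg.
Tool frame: the origin (TCP) lies between the finger pads; the fingertips stand 11 mm ahead of it and the grasp point (between the pads) lies 8 mm behind it; z points along the fingers, y is the line along which they close (so a half turn about z gives the same grasp; the last joint's range is limited). The gripper opens to 85 mm and grips with 20 to 120 N. Pads are 22 mm wide; open, the fingers measure 114 mm over their backs; the gripper's body (76 mm by 85 mm) begins 54 mm behind the grasp point. The pads swing forward as they close: fully open they stand 13 mm farther back than shut.
Start: joints at [-1.428, 0.276, -0.026, 1.268, 0, 1.467], TCP at [0.152, -0.606, 0.242] pointing down, gripper open.
Joint ranges: [-3.12, 3.12], [-0.85, 1.88], [-1.08, 1.24], [-1.95, 2.15], [-1.57, 1.53], [-3.14, 3.14]. Speed limits (rad/s): [2.57, 2.57, 3.14, 3.14, 3.14, 3.14].

## Interface

Orientations are given as a unit quaternion [x, y, z, w].
In Python, from workcell import * gives the robot as it stands.
- The arm moves only by the tool drive_tool, never from a script. Its argument "rows" is a list of rows, each an object with "translation": the shift along the world's x, y, z in units of 30 mm (1.0 is 30 mm), a list of three; "roll": the turn about the world's z in degrees; "gripper": the opening, from 0 (shut) to 1 (fully open). In form: [{"translation": [tx, ty, tz], "roll": roll, "gripper": gripper}, ...]. A call has 1 to 5 rows; each row is the pose to reach, as a shift and turn from the pose commanded when the call began; what a row does not reach only later rows make up. A row lasts 1/8 s, in which the tool goes at most 62.5 mm and 10.7 degrees, less where a joint would pass 70% of its speed; a pose out of reach is approached as far as the arm can. A call with a gripper value outside its range is refused whole. The fingers move at their own pace and stop on an object; "squeeze" is the grip in N (left out, the last holds). Time passes only in rows, so rows that repeat a pose let the fingers close. It gives the time, the measured TCP pose, the force, the opening and the grip force at its end, in the units of the state.
- observe(): the state, without advancing time (a new reading comes with each control period).
- grab_frame(name): name is "scene" or "top"; returns a dict with "img" (384x512x3 uint8, blue, green, red), "z_map" (384x512 float32, m along the optical axis (not along the pixel's ray), 0 where there is no reading), "mtx" (3x3 intrinsics, pixels), "T" (4x4, takes a point from camera to world coordinates). Camera axes: x right, y down, z forward; pixel columns grow to the right and rows downward; lengths in m; the calibration is good to about 2 mm. A picture is of the moment at which its call begins.
- finish_job(): hands the job in; it is judged then, once.
The state is a dict: "t": time; "q": joint angles; "qd": joint speeds; "effort": joint torques, N m; "tcp_pos": TCP position; "eef_rot": TCP orientation; "force": force on the tool from outside, world axes, zero at the start; "wrist_torque": the same for the moment, N m; "grip_width": finger opening in m; "gripper_force": force on a finger pad.
Only numpy, scipy, OpenCV 4.12 (cv2) and the standard library are available. Lean on these libraries where they do the work, as an engineer would, in place of code of your own. Each camera call takes 0.05 s, during which the arm holds its last target. There are 200 camera calls.

## Working session

There is one attempt and no reset: what is moved stays moved. The work goes in short steps, Python scripts to look and compute and a tool call to move; the robot and the scene stay as the last step left them, time stands still between calls to the robot, and variables do not carry over. Pictures are saved under pics/ and viewed, at most 10 in all, crops included, and the job is handed in when it is done.

Besides the shell and the picture viewer there is one more tool, called after "Request:" as name(argument=value, ...), one argument or row to a line, values as JSON. drive_tool: Moves the arm, as the interface text tells. Its arguments: {"type":"object","properties":{"rows":{"type":"array"},"squeeze":{"type":"number"}},"required":["rows"]}

```bash
mkdir -p pics
python3 - <<'E'
from workcell import *
import cv2,pickle
for n in ("scene","top"):
    f=grab_frame(n); pickle.dump(f,open(n+".pkl","wb")); cv2.imwrite(f"pics/{n}0.png",f["img"])
s=observe();print(s)
E
```

```text
{'t': 0.1, 'q': array([-1.42837925e+00,  2.77063526e-01, -2.77293215e-02,  1.26798573e+00,
        1.79230518e-05,  1.46742100e+00]), 'qd': array([ 0.00082716, -0.00061247,  0.00317067, -0.00025016, -0.00181494,
       -0.00039588]), 'effort': array([-1.19150623e-04, -4.46710145e+01,  2.96127641e+01,  8.46969313e-03,
       -1.28174865e-04, -9.20875749e-06]), 'tcp_pos': array([ 0.15199278, -0.60554669,  0.24127418]), 'eef_rot': array([ 9.92457276e-01,  1.22587005e-01, -1.03866143e-05, -9.91112687e-04]), 'force': array([ 0.1233994 ,  0.89476279, -0.27247319]), 'wrist_torque': array([ 0.04449494, -0.02393007, -0.01845448]), 'gripper_force': 0.0, 'grip_width': 0.08577293401727623}
```

View pics/scene0.png

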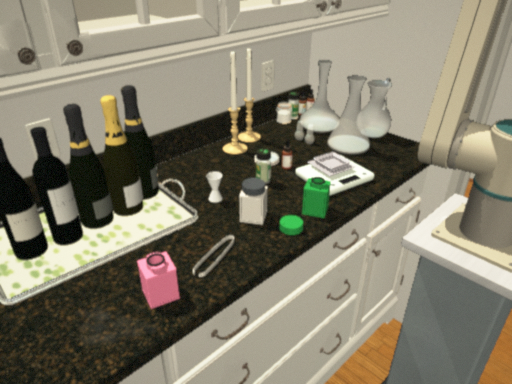

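View pics/top0.png

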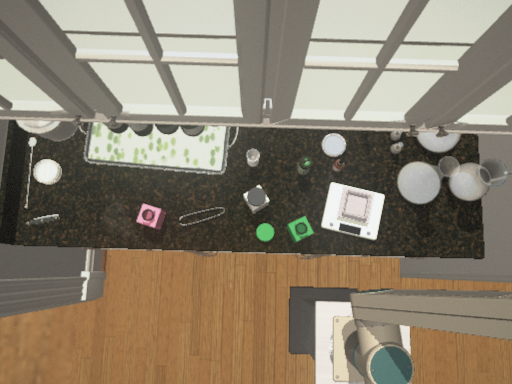

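The scene view shows the white jar with a dark steel cap at (253,200). The look-alikes are the green jar (316,198), the loose green cap (291,225) and the pink jar (158,278). In the top view they are at (256,199), (300,229), (265,232) and (151,216). The white jar with the steel cap fits the description. The scale is at top (353,210). Next is an enlarged crop to confirm, plus measurements.

```bash
cat > h.py <<'E'
import numpy as np,cv2,pickle
def cloud(f):
    z=f["z_map"];h,w=z.shape;u,v=np.meshgrid(np.arange(w),np.arange(h));K=f["mtx"]
    P=np.stack([(u-K[0,2])/K[0,0]*z,(v-K[1,2])/K[1,1]*z,z,np.ones_like(z)],-1)@f["T"].T
    P=P[...,:3];P[z==0]=np.nan;return P
def crop(f,u0,v0,w,h,s):
    return cv2.resize(f["img"][v0:v0+h,u0:u0+w],None,fx=s,fy=s,interpolation=cv2.INTER_CUBIC)
E
python3 - <<'E'
from h import *
t=pickle.load(open("top.pkl","rb"));s=pickle.load(open("scene.pkl","rb"))
a=crop(t,236,180,40,40,10);b=crop(t,310,170,80,80,5);c=crop(s,225,165,160,60,5)
cv2.imwrite("pics/c1.png",np.vstack([np.hstack([a,b]),c[:200*1]][:1]+[cv2.resize(c,(533,200))] and [np.hstack([a,b]),cv2.resize(c,(800,200)) if 0 else c[:200]]))
for n,f in (("top",t),("scene",s)):
    print(n,f["T"].round(3).tolist(),f["mtx"][0,0])
    P=cloud(f)
    boxes={"top":dict(jar=(236,180,40,40),scale=(310,170,80,80),tooth=(293,150,22,30),bit=(328,152,18,24),jig=(242,145,22,24),green=(285,212,32,32)),
           "scene":dict(jar=(232,172,42,56))}[n]
    for k,(u,v,w,h) in boxes.items():
        Q=P[v:v+h,u:u+w].reshape(-1,3)
        for lo,hi in ((.02,.036),(.037,.05),(.05,.065),(.07,.09),(.1,.12)):
            q=Q[(Q[:,2]>lo)&(Q[:,2]<hi)]
            if len(q)>4:
                r=cv2.minAreaRect((q[:,:2]*1000).astype(np.float32))
                print(k,lo,len(q),q.mean(0).round(4),np.round(r[0],1),np.round(r[1],1),round(r[2],1))
E
```

```text
top [[0.028, -0.986, 0.165, 0.248], [-1.0, -0.03, -0.006, 0.377], [0.011, -0.165, -0.986, 1.526], [0.0, 0.0, 0.0, 1.0]] 437.951741900276
jar 0.02 15 [0.4642 0.3716 0.028 ] [467.4 376. ] [85.3 40.2] 78.4
jar 0.037 14 [0.4693 0.3715 0.0451] [467.3 376.8] [84.6 41.9] 77.5
jar 0.05 12 [0.4652 0.3652 0.0566] [465.9 365.2] [27.9 74.7] 0.7
jar 0.07 100 [0.4811 0.3711 0.0833] [489.4 371.5] [64.2 64.4] 33.2
jar 0.1 272 [0.4892 0.3713 0.1085] [488.9 371.1] [59.8 55.9] 1.7
scale 0.02 1601 [0.4493 0.0402 0.028 ] [485.8  29.6] [195.3 211. ] 78.2
scale 0.037 704 [0.4794 0.0315 0.044 ] [470.5  27.4] [173.4 143.9] 72.6
scale 0.05 266 [0.4822 0.0289 0.0568] [477.6  33.8] [100.7  97.3] 76.3
scale 0.07 23 [0.3831 0.188  0.084 ] [385.5 186.5] [29.5 10.3] 0.4
tooth 0.02 15 [0.5976 0.2183 0.0281] [597.9 215.4] [42.2 13.2] 64.1
tooth 0.037 11 [0.5919 0.2125 0.0421] [592.5 209.4] [34.8  7.6] 85.8
tooth 0.05 16 [0.5958 0.2158 0.0576] [596.6 212.5] [42.2 15. ] 75.9
tooth 0.07 16 [0.5953 0.213  0.0797] [600.1 211.5] [45.9 22.1] 73.2
tooth 0.1 134 [0.611  0.2092 0.1052] [610.6 209.2] [42.8 42.2] 59.8
bit 0.02 1
[... 636 characters left out ...]
[52.6  1.4] 28.6
green 0.05 12 [0.3774 0.2508 0.0579] [373.8 248.9] [59.5  1.3] 28.3
green 0.07 232 [0.3891 0.2235 0.0838] [390.2 221.7] [63.5 65.4] 28.0
green 0.1 29 [0.3912 0.2239 0.1021] [392.1 224. ] [43.7 34.5] 62.1
scene [[-0.7, -0.377, 0.606, -0.209], [-0.714, 0.368, -0.596, 1.055], [0.002, -0.85, -0.527, 0.678], [0.0, 0.0, 0.0, 1.0]] 423.3918023873237
jar 0.02 196 [0.5093 0.338  0.0279] [532.4 304.2] [ 63.5 238.6] 34.0
jar 0.037 132 [0.4941 0.3565 0.0432] [529.9 305.5] [ 62.5 229.4] 33.4
jar 0.05 124 [0.4679 0.3931 0.0575] [464.5 382.5] [82.3 41.9] 73.5
jar 0.07 220 [0.4699 0.3897 0.0808] [485.7 374.7] [64.6 70.5] 33.2
jar 0.1 273 [0.4825 0.3777 0.108 ] [486.3 374.4] [58.7 63.5] 44.7
```

View pics/c1.png

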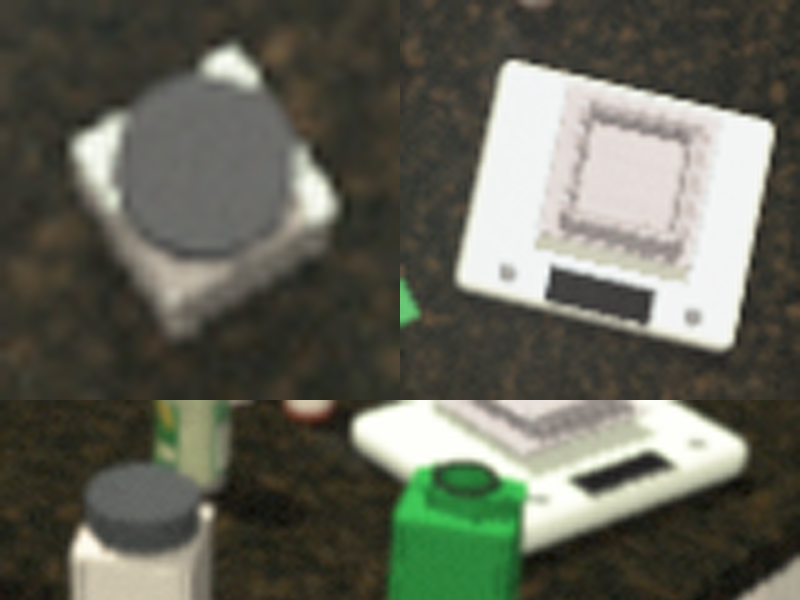

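The crop confirms the target: a white square jar (crop 200,190) under a dark grey steel cap. The scale's display is on the robot's side, so the scale's +x points roughly along world +x. Next I fit the seat and check the obstacle heights along the route.

Run:
```python
from h import *
for n in("top","scene"):
    f=pickle.load(open(n+".pkl","rb"));P=cloud(f);Q=P[~np.isnan(P[...,0])]
    m=(abs(Q[:,0]-.46)<.16)&(abs(Q[:,1]-.035)<.14)&~((Q[:,1]>.14)&(Q[:,0]<.42)); S=Q[m]
    for lo,hi in((.023,.034),(.0415,.0465),(.0555,.065),(.0585,.065)):
        q=S[(S[:,2]>lo)&(S[:,2]<hi)]
        if lo>.04: q=q[np.hypot(q[:,0]-.478,q[:,1]-.032)<.078]
        r=cv2.minAreaRect((q[:,:2]*1000).astype(np.float32)); print(n,lo,len(q),np.round(r[0],1),np.round(r[1],1),round(r[2],1),(q.mean(0)*1000).round(1))
    if n=="top":
        X=np.arange(.1,.9,.05);Y=np.arange(-.6,.6,.06)
        H=np.array([[ (lambda z:z.max() if len(z) else -1)(Q[(abs(Q[:,0]-x)<.025)&(abs(Q[:,1]-y)<.03)][:,2]) for y in Y] for x in X])
        print("y",(Y*100).round().astype(int));
        for x,h in zip(X,H): print(round(x,2),(h*100).round().astype(int))
f=pickle.load(open("top.pkl","rb"));P=cloud(f)
q=P[170:250,310:390].reshape(-1,3);q=q[(q[:,2]>.0565)&(q[:,2]<.062)]
c=q.mean(0)[:2];
from scipy.optimize import least_squares
# rim top ring: square |.|inf = const
def res(p):
    a=p[2];R=np.array([[np.cos(a),np.sin(a)],[-np.sin(a),np.cos(a)]]);d=(q[:,:2]-p[:2])@R.T
    return abs(d).max(1)-p[3]
s=least_squares(res,[*c,np.radians(-13),.043],loss="soft_l1",f_scale=.002);print("ring",len(q),s.x[:2],np.degrees(s.x[2]),s.x[3],np.abs(s.fun).mean())
```

```text
top 0.023 1438 [487.8  29.5] [194.9 213.8] 77.8 [450.6  39.9  28.3]
top 0.0415 403 [481.2  29.8] [108.2 108.3] 78.4 [477.6  29.7  44. ]
top 0.0555 175 [481.7  29.9] [85.9 85.2] 78.0 [483.   26.4  59. ]
top 0.0585 99 [481.3  30.2] [85.4 84.4] 77.9 [484.6  29.4  60.6]
y [-60 -54 -48 -42 -36 -30 -24 -18 -12  -6   0   6  12  18  24  30  36  42
  48  54]
0.1 [-100 -100 -100 -100 -100 -100 -100    0    0   27   30   32    2    1
  -90  -89  -89  -89  -90  -89]
0.15 [-100 -100  -92  -90 -100  -90  -90  -80  -79   75   63   44   24    1
  -90  -90  -89  -90  -89  -88]
0.2 [-89 -89 -89 -90 -89 -89 -89 -90  71  76  64  44  25 -89 -90 -90 -90 -89
 -90 -89]
0.25 [-91 -90 -90  15 -90 -89 -90 -89 -90 -90 -90 -89 -89 -90 -89 -89 -89 -89
 -90 -89]
0.3 [-100 -100 -100   15    1    1    1    1    1    1    1    1    1    1
    1    1    1    1    1    1]
0.35 [-100 -100 -100   16    1    1    1    1    1    3    3    1    1   10
   10    3    3    1    1    1]
0.4 [-100 -100 -100   16    1    1    1    1    1    3    5    4    4   10
   11    3    3    1    1    1]
0.45 [-100 -100 -100   17    1    1 
[... 601 characters left out ...]
0   80]
0.75 [-100 -100 -100   10    6    9   48    6   48   79   79   79   79   79
   79   79    1   79   79   79]
0.8 [-100 -100 -100 -100 -100 -100 -100   48   48   48   48   48   48   48
   48 -100 -100   48   48   48]
0.85 [-100 -100 -100 -100 -100 -100 -100   48   48   48   48   48   48   48
   48 -100 -100   48   48   48]
scene 0.023 883 [488.1  31.4] [202.7 224.4] 78.0 [443.1  52.4  28.6]
scene 0.0415 304 [476.3  32.4] [111.1 107. ] 77.0 [469.3  41.9  44.7]
scene 0.0555 134 [477.8  31.7] [87.9 88.3] 78.2 [480.9  27.2  58.8]
scene 0.0585 75 [477.8  31.7] [87.9 88.2] 78.2 [477.9  29.5  60.2]
ring 128 [0.48107149 0.03012424] -11.953351461768404 0.039537891053948435 0.0020550879907976615
```

Run:
```python
from h import *
for n in("top","scene"):
    f=pickle.load(open(n+".pkl","rb"));P=cloud(f);Q=P[~np.isnan(P[...,0])]
    for x in np.arange(-.2,.9,.08):
        q=Q[(abs(Q[:,0]-x)<.04)&(Q[:,1]<-.37)&(Q[:,1]>-.9)&(Q[:,2]>-.05)&(Q[:,2]<.8)]
        if len(q): print(n,round(x,2),len(q),"y",np.percentile(q[:,1],[1,50,99]).round(3),"z",q[:,2].min().round(2),q[:,2].max().round(2))
```

```text
top 0.2 51 y [-0.436 -0.432 -0.428] z -0.04 0.14
top 0.28 809 y [-0.437 -0.433 -0.385] z -0.05 0.15
top 0.36 1037 y [-0.437 -0.432 -0.372] z -0.01 0.16
top 0.44 1068 y [-0.437 -0.432 -0.371] z -0.02 0.17
top 0.52 996 y [-0.437 -0.432 -0.371] z -0.01 0.21
top 0.6 562 y [-0.436 -0.402 -0.371] z 0.03 0.21
top 0.68 941 y [-0.437 -0.432 -0.372] z -0.01 0.2
top 0.76 314 y [-0.437 -0.418 -0.371] z -0.01 0.12
scene 0.2 989 y [-0.566 -0.442 -0.425] z 0.09 0.51
scene 0.28 982 y [-0.545 -0.503 -0.426] z 0.09 0.5
scene 0.36 716 y [-0.439 -0.432 -0.385] z -0.0 0.5
scene 0.44 3241 y [-0.439 -0.432 -0.383] z -0.0 0.49
scene 0.52 2787 y [-0.44  -0.432 -0.376] z -0.0 0.49
scene 0.6 1831 y [-0.439 -0.431 -0.376] z 0.09 0.48
scene 0.68 1271 y [-0.44  -0.432 -0.424] z 0.06 0.41
scene 0.76 1301 y [-0.44  -0.432 -0.423] z -0.0 0.39
scene 0.84 1008 y [-0.44  -0.432 -0.423] z 0.02 0.36
```

Request:
drive_tool(
  rows=[
    {"translation": [-0.8, 1.6, 0], "roll": 0, "gripper": 1},
    {"translation": [-1.4, 3.2, 0], "roll": 0, "gripper": 1},
    {"translation": [-2.0, 4.8, 0], "roll": 0, "gripper": 1},
    {"translation": [-2.5, 6.4, 0], "roll": 0, "gripper": 1},
    {"translation": [-2.7, 8.0, 0], "roll": 0, "gripper": 1},
  ],
  squeeze=60,
)

```text
t: 0.72
tcp_pos: [0.0705, -0.3642, 0.2418]
eef_rot: [0.993, 0.122, -0.0, -0.0]
force: [0.8, -0.1, -0.4]
grip_width: 0.0852
gripper_force: 0.0
```

Request:
drive_tool(
  rows=[
    {"translation": [1.6, 0.8, 0], "roll": 6, "gripper": 1},
    {"translation": [3.2, 1.6, 0], "roll": 12, "gripper": 1},
    {"translation": [4.8, 2.5, 0], "roll": 18, "gripper": 1},
    {"translation": [6.3, 3.6, 0], "roll": 24, "gripper": 1},
    {"translation": [7.6, 4.9, 0], "roll": 30, "gripper": 1},
  ],
)

```text
t: 1.35
tcp_pos: [0.3004, -0.218, 0.2422]
eef_rot: [0.926, 0.377, 0.0, 0.0]
force: [0.2, 0.3, -0.9]
grip_width: 0.0852
gripper_force: 0.0
```

Request:
drive_tool(
  rows=[
    {"translation": [0.7, 1.9, 0], "roll": 6, "gripper": 1},
    {"translation": [1.3, 3.8, 0], "roll": 12, "gripper": 1},
    {"translation": [1.8, 5.7, 0], "roll": 18, "gripper": 1},
    {"translation": [2.2, 7.6, 0], "roll": 24, "gripper": 1},
    {"translation": [2.6, 9.5, 0], "roll": 30, "gripper": 1},
  ],
)

```text
t: 1.98
tcp_pos: [0.3769, 0.0678, 0.2422]
eef_rot: [0.797, 0.604, 0.0, 0.0]
force: [0.7, -1.0, -0.8]
grip_width: 0.0855
gripper_force: 0.0
```

Request:
drive_tool(
  rows=[
    {"translation": [0.7, 1.9, 0], "roll": 0, "gripper": 1},
    {"translation": [1.4, 3.8, 0], "roll": 0, "gripper": 1},
    {"translation": [2.1, 5.7, 0], "roll": 0, "gripper": 1},
    {"translation": [2.8, 7.6, 0], "roll": 0, "gripper": 1},
    {"translation": [3.4, 9.4, 0], "roll": 0, "gripper": 1},
  ],
)

```text
t: 2.6
tcp_pos: [0.4792, 0.3498, 0.2417]
eef_rot: [0.798, 0.603, -0.0, 0.0]
force: [0.8, 0.1, -0.0]
grip_width: 0.0857
gripper_force: 0.0
```

Request:
drive_tool(
  rows=[
    {"translation": [0.15, 0.4, 0], "roll": 0, "gripper": 1},
    {"translation": [0.28, 0.77, -0.5], "roll": 0, "gripper": 1},
    {"translation": [0.28, 0.77, -1.5], "roll": 0, "gripper": 1},
    {"translation": [0.28, 0.77, -2.5], "roll": 0, "gripper": 1},
    {"translation": [0.28, 0.77, -3.2], "roll": 0, "gripper": 1},
  ],
)

```text
t: 3.22
tcp_pos: [0.4858, 0.3687, 0.1436]
eef_rot: [0.799, 0.602, -0.002, -0.0]
force: [-0.6, 0.2, -0.1]
grip_width: 0.0858
gripper_force: 0.0
```

Run:
```python
from workcell import *
from h import *
f=grab_frame("scene");g=grab_frame("top")
cv2.imwrite("pics/a.png",np.hstack([crop(f,203,120,100,120,4),crop(g,216,150,80,96,5)]))
s=observe();print(s["tcp_pos"],s["q"].round(2))
```

```text
[0.48449704 0.36789892 0.14229456] [ 0.54  0.32 -0.19  1.07 -0.    2.39]
```

View pics/a.png

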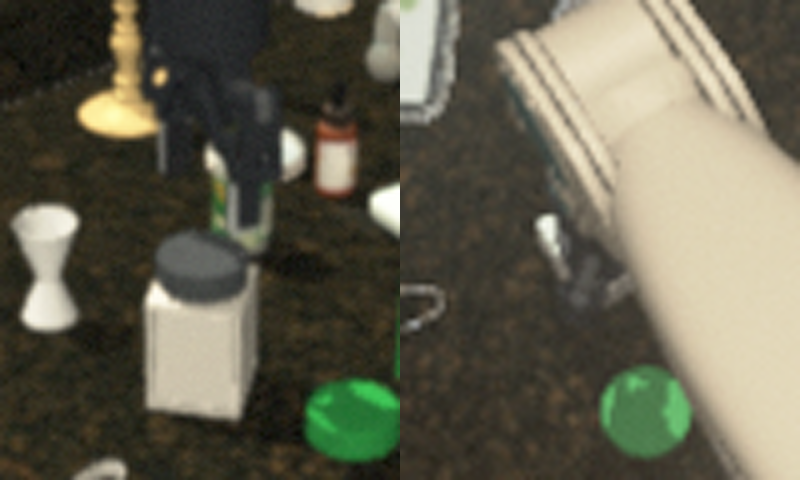

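The scene crop shows the jar and cap at (200,265). The open fingers are above at (180,165) and (247,215), slightly to the right of the cap. I'll let the arm settle and re-read the pose.

Request:
drive_tool(
  rows=[
    {"translation": [0, 0, 0], "roll": 0, "gripper": 1},
    {"translation": [0, 0, 0], "roll": 0, "gripper": 1},
  ],
)

```text
t: 3.58
tcp_pos: [0.4883, 0.371, 0.1476]
eef_rot: [0.798, 0.602, 0.001, 0.0]
force: [0.5, -1.0, 1.3]
grip_width: 0.0856
gripper_force: 0.0
```

Request:
drive_tool(
  rows=[
    {"translation": [0, 0.06, -0.4], "roll": 0, "gripper": 1},
    {"translation": [0, 0.06, -0.8], "roll": 0, "gripper": 1},
    {"translation": [0, 0.06, -1.2], "roll": 0, "gripper": 1},
    {"translation": [0, 0.06, -1.55], "roll": 0, "gripper": 1},
    {"translation": [0, 0.06, -1.55], "roll": 0, "gripper": 1},
  ],
)

```text
t: 4.2
tcp_pos: [0.4865, 0.3721, 0.0982]
eef_rot: [0.798, 0.602, -0.001, -0.0]
force: [0.1, -0.4, 0.1]
grip_width: 0.0854
gripper_force: 0.0
```

Run:
```python
from workcell import *
from h import *
f=grab_frame("scene")
cv2.imwrite("pics/b.png",crop(f,213,130,80,100,6))
s=observe();print(s["tcp_pos"],s["force"])
```

```text
[0.48702293 0.37242808 0.0990329 ] [0.31998467 0.64548761 0.49882527]
```

View pics/b.png

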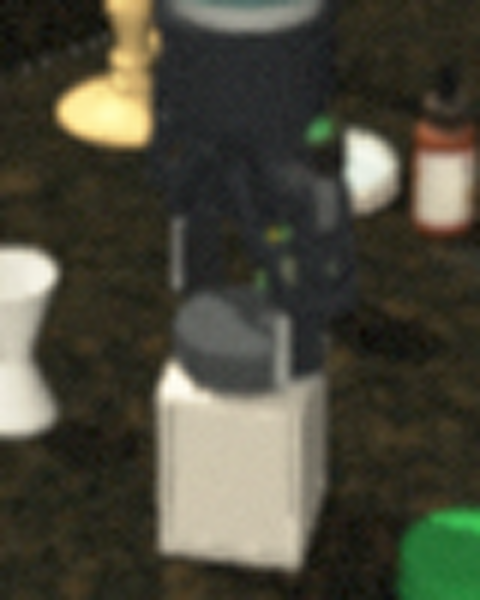

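The crop shows the fingers straddling the cap. The near pad's tip is at (283,385), close to the cap's lower edge. Now I'll compute the tip height.

Run:
```python
from workcell import *
from h import *
f=grab_frame("scene");P=cloud(f)
for v in range(184,198): print(v,(P[v,258:264]*1000).round()[:, :].astype(int).tolist())
```

```text
184 [[447, 395, 132], [442, 397, 135], [441, 394, 134], [438, 393, 135], [435, 393, 137], [433, 391, 136]]
185 [[448, 394, 128], [443, 395, 131], [443, 392, 129], [439, 393, 132], [431, 396, 136], [435, 389, 132]]
186 [[447, 395, 126], [442, 396, 129], [441, 393, 128], [439, 393, 129], [434, 394, 131], [434, 390, 130]]
187 [[447, 395, 123], [443, 395, 125], [442, 393, 124], [437, 394, 127], [435, 393, 127], [435, 389, 126]]
188 [[446, 396, 121], [442, 396, 122], [440, 395, 123], [439, 392, 122], [432, 395, 127], [432, 392, 125]]
189 [[447, 395, 117], [441, 397, 121], [439, 395, 121], [439, 392, 119], [434, 393, 122], [435, 389, 120]]
190 [[447, 395, 114], [442, 396, 117], [440, 394, 117], [438, 393, 118], [433, 394, 120], [434, 390, 118]]
191 [[446, 395, 112], [441, 397, 114], [443, 392, 112], [435, 396, 116], [434, 394, 116], [432, 392, 117]]
192 [[448, 394, 107], [443, 395, 110], [442, 392, 109], [436, 395, 113], [434, 394, 113], [434, 390, 112]]
193 [[460, 382, 94], [443, 395, 107], [441, 394, 107], [437, 394, 109], [440, 387, 105], [439, 384, 104]]
194 [[460, 382, 91], [456, 382, 93], [442, 393, 104], [442, 389, 102], [458, 369, 86], [458, 365, 84]]
195 [[458, 383, 89], [458, 380, 88], [456, 378, 87], [459, 372, 84], [454, 373, 87], [455, 368, 84]]
196 [[460, 382, 85], [456, 382, 86], [456, 378, 85], [453, 378, 86], [450, 377, 87], [449, 374, 86]]
197 [[457, 384, 84], [456, 382, 83], [452, 382, 85], [447, 383, 88], [450, 376, 83], [447, 376, 85]]
```

Request:
drive_tool(
  rows=[
    {"translation": [0, 0.02, -0.12], "roll": 0, "gripper": 1},
    {"translation": [0, 0.02, -0.12], "roll": 0, "gripper": 0.5},
    {"translation": [0, 0.02, -0.12], "roll": 0, "gripper": 0.5},
    {"translation": [0, 0.02, -0.12], "roll": 0, "gripper": 0.5},
    {"translation": [0, 0.02, -0.12], "roll": 0, "gripper": 0.5},
  ],
  squeeze=70,
)

```text
t: 4.92
tcp_pos: [0.4879, 0.3733, 0.097]
eef_rot: [0.798, 0.602, 0.0, 0.0]
force: [-0.7, -1.0, 5.5]
grip_width: 0.0593
gripper_force: 74.8
```

Request:
drive_tool(
  rows=[
    {"translation": [0, 0, 0.15], "roll": 0, "gripper": 0.5},
    {"translation": [0, 0, 0.5], "roll": 0, "gripper": 0.5},
    {"translation": [0, 0, 1.2], "roll": 0, "gripper": 0.5},
    {"translation": [0, 0, 2.1], "roll": 0, "gripper": 0.5},
    {"translation": [0, 0, 3.0], "roll": 0, "gripper": 0.5},
  ],
)

```text
t: 5.55
tcp_pos: [0.4867, 0.373, 0.1862]
eef_rot: [0.798, 0.602, -0.001, -0.0]
force: [0.5, -0.2, -6.5]
grip_width: 0.0593
gripper_force: 76.6
```

Request:
drive_tool(
  rows=[
    {"translation": [0, 0, 0.7], "roll": 0, "gripper": 0.5},
    {"translation": [0, 0, 1.2], "roll": 0, "gripper": 0.5},
    {"translation": [0, 0, 1.5], "roll": 0, "gripper": 0.5},
    {"translation": [0, 0, 1.5], "roll": 0, "gripper": 0.5},
  ],
)

```text
t: 6.05
tcp_pos: [0.4876, 0.3734, 0.2315]
eef_rot: [0.798, 0.602, 0.0, -0.0]
force: [0.6, -0.6, -5.2]
grip_width: 0.0594
gripper_force: 76.8
```

Run:
```python
from workcell import *
from h import *
f=grab_frame("scene");g=grab_frame("top");s=observe();print(s["tcp_pos"],s["force"],s["grip_width"])
pickle.dump(f,open("lift.pkl","wb"))
cv2.imwrite("pics/d.png",np.hstack([crop(f,208,70,100,150,4),crop(g,216,150,80,120,5)]))
P=cloud(f);m=(abs(P[...,0]-.487)<.09)&(abs(P[...,1]-.373)<.09)
for lo in np.arange(.11,.26,.01):
    q=P[m&(abs(P[...,2]-lo)<.005)]
    if len(q): print(lo.round(3),len(q),(q.mean(0)*1000).round())
```

```text
[0.48697425 0.37296237 0.23022343] [ 0.54658964  0.02314052 -4.90058119] 0.05943244638522986
0.13 4 [462. 383. 134.]
0.14 90 [468. 393. 140.]
0.15 97 [468. 392. 150.]
0.16 100 [468. 393. 160.]
0.17 100 [467. 392. 170.]
0.18 99 [468. 394. 180.]
0.19 104 [467. 393. 190.]
0.2 100 [468. 393. 200.]
0.21 109 [467. 394. 210.]
0.22 140 [472. 390. 219.]
0.23 77 [471. 393. 230.]
0.24 200 [483. 385. 242.]
0.25 73 [483. 378. 250.]
0.26 72 [481. 378. 260.]
```

View pics/d.png

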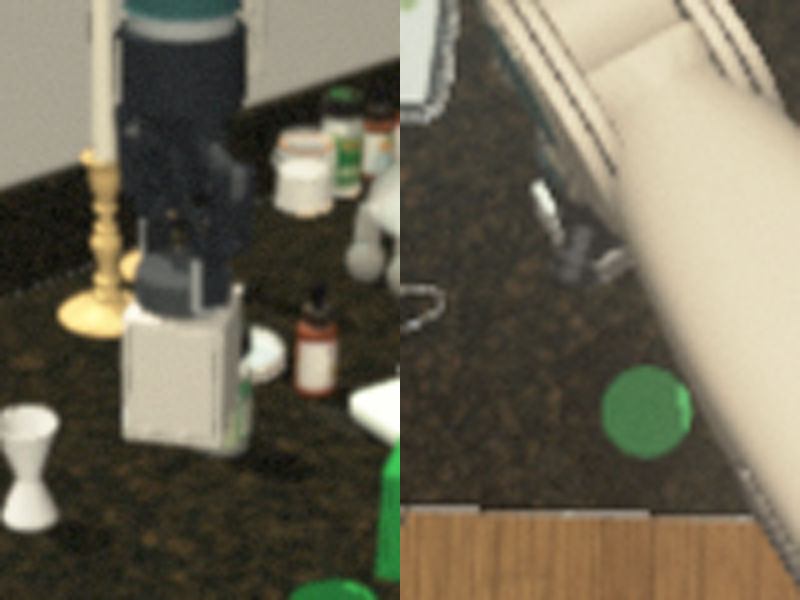

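The picture shows the jar hanging level under the gripper (crop 180,370). I'll fit its sides for yaw and offset.

```bash
cat >> h.py <<'E'
from scipy.optimize import least_squares
def fitjar(f,c,z0,z1,yaw):
    P=cloud(f);q=P[(np.hypot(P[...,0]-c[0],P[...,1]-c[1])<.055)&(P[...,2]>z0)&(P[...,2]<z1)][:,:2]
    def res(p):
        a=np.radians(p[2]*100);d=(q-p[:2])@np.array([[np.cos(a),-np.sin(a)],[np.sin(a),np.cos(a)]])
        return abs(d).max(1)-.032
    s=least_squares(res,[*c,yaw/100],loss="soft_l1",f_scale=.001)
    return len(q),(s.x[:2]*1000).round(1),round(s.x[2]*100,1),(abs(s.fun).mean()*1000).round(2)
E
python3 - <<'E'
from h import *
f=pickle.load(open("lift.pkl","rb"));s=pickle.load(open("scene.pkl","rb"))
print(fitjar(s,(.487,.373),.02,.078,33)); 
for y in(25,33,41): print(fitjar(f,(.487,.373),.145,.205,y))
E
```

```text
(484, array([487.3, 372.6]), np.float64(33.0), np.float64(1.26))
(600, array([487.1, 372.9]), np.float64(33.5), np.float64(1.21))
(600, array([487.1, 372.9]), np.float64(33.5), np.float64(1.21))
(600, array([487.1, 372.9]), np.float64(33.5), np.float64(1.21))
```

Request:
drive_tool(
  rows=[
    {"translation": [0, -0.4, 0], "roll": 2, "gripper": 0.5},
    {"translation": [0, -1.3, 0], "roll": 7, "gripper": 0.5},
    {"translation": [0, -2.6, 0], "roll": 13, "gripper": 0.5},
    {"translation": [0, -4.0, 0], "roll": 19, "gripper": 0.5},
    {"translation": [0, -5.4, 0], "roll": 25, "gripper": 0.5},
  ],
)

```text
t: 6.78
tcp_pos: [0.4867, 0.2099, 0.2301]
eef_rot: [0.647, 0.762, -0.001, -0.0]
force: [2.2, -0.0, -5.6]
grip_width: 0.0589
gripper_force: 76.7
```

Request:
drive_tool(
  rows=[
    {"translation": [-0.05, -1.4, 0], "roll": 6, "gripper": 0.5},
    {"translation": [-0.12, -2.8, 0], "roll": 11, "gripper": 0.5},
    {"translation": [-0.2, -4.2, 0], "roll": 15, "gripper": 0.5},
    {"translation": [-0.26, -5.3, 0], "roll": 18, "gripper": 0.5},
    {"translation": [-0.26, -5.9, 0], "roll": 19.6, "gripper": 0.5},
  ],
)

```text
t: 7.4
tcp_pos: [0.4786, 0.0327, 0.2303]
eef_rot: [0.51, 0.86, -0.001, -0.001]
force: [0.2, -0.2, -5.6]
grip_width: 0.0593
gripper_force: 76.8
```

Request:
drive_tool(
  rows=[
    {"translation": [0, -0.1, -0.2], "roll": 0, "gripper": 0.5},
    {"translation": [0, -0.12, -0.6], "roll": 0, "gripper": 0.5},
    {"translation": [0, -0.12, -1.1], "roll": 0, "gripper": 0.5},
    {"translation": [0, -0.12, -1.4], "roll": 0, "gripper": 0.5},
    {"translation": [0, -0.12, -1.4], "roll": 0, "gripper": 0.5},
  ],
)

```text
t: 8.02
tcp_pos: [0.4785, 0.0312, 0.1877]
eef_rot: [0.51, 0.86, -0.001, -0.001]
force: [-0.5, -0.0, -5.3]
grip_width: 0.0592
gripper_force: 76.8
```

Run:
```python
from workcell import *
from h import *
f=grab_frame("scene");s=observe();print(s["tcp_pos"],s["force"],s["q"].round(2))
b=s["tcp_pos"][2]-.0955
print(fitjar(f,(.48,.031),b+.01,b+.078,78))
cv2.imwrite("pics/e.png",crop(f,275,90,110,110,5))
g=grab_frame("top");P=cloud(g)
```

```text
[0.47923495 0.03108588 0.18859658] [ 0.49462231  0.59142775 -5.73360436] [-0.07  0.06 -0.41  1.11  0.    1.  ]
(591, array([478.4,  30.9]), np.float64(77.4), np.float64(1.27))
```

View pics/e.png

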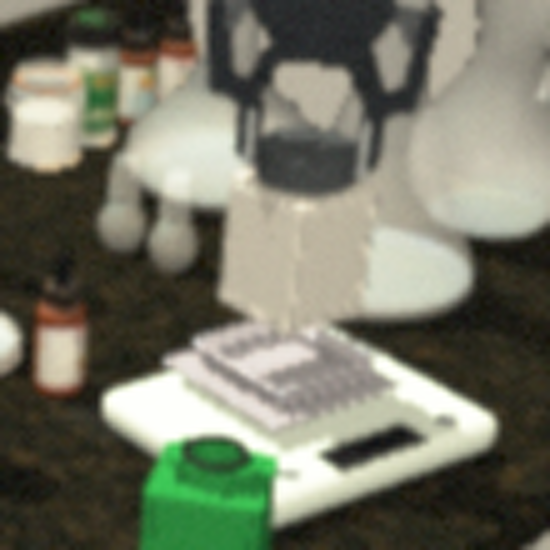

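The crop shows the jar level above the seat, aligned with it (jar at 295,250; seat at 290,365). Now I lower it gently, watching the force.

Request:
drive_tool(
  rows=[
    {"translation": [0.03, 0, -0.4], "roll": 0.5, "gripper": 0.5},
    {"translation": [0.03, 0, -0.8], "roll": 0.5, "gripper": 0.5},
    {"translation": [0.03, 0, -1.1], "roll": 0.5, "gripper": 0.5},
    {"translation": [0.03, 0, -1.3], "roll": 0.5, "gripper": 0.5},
    {"translation": [0.03, 0, -1.4], "roll": 0.5, "gripper": 0.5},
  ],
)

```text
t: 8.75
tcp_pos: [0.4803, 0.0307, 0.1467]
eef_rot: [0.506, 0.862, -0.0, -0.0]
force: [0.0, -0.3, -5.5]
grip_width: 0.0595
gripper_force: 76.9
```

Request:
drive_tool(
  rows=[
    {"translation": [0, 0, -0.1], "roll": 0, "gripper": 0.5},
    {"translation": [0, 0, -0.2], "roll": 0, "gripper": 0.5},
    {"translation": [0, 0, -0.25], "roll": 0, "gripper": 0.5},
    {"translation": [0, 0, -0.25], "roll": 0, "gripper": 0.5},
  ],
)

```text
t: 9.25
tcp_pos: [0.4806, 0.0308, 0.14]
eef_rot: [0.506, 0.862, 0.0, -0.0]
force: [-2.2, 0.9, -3.5]
grip_width: 0.0592
gripper_force: 76.9
```

Request:
drive_tool(
  rows=[
    {"translation": [0, 0, -0.05], "roll": 0, "gripper": 0.5},
    {"translation": [0, 0, -0.1], "roll": 0, "gripper": 0.5},
    {"translation": [0, 0, -0.15], "roll": 0, "gripper": 0.5},
    {"translation": [0, 0, -0.15], "roll": 0, "gripper": 0.5},
  ],
)

```text
t: 9.75
tcp_pos: [0.4807, 0.0308, 0.1355]
eef_rot: [0.506, 0.862, 0.0, 0.0]
force: [-3.5, 1.9, 1.8]
grip_width: 0.0593
gripper_force: 77.5
```

Run:
```python
from workcell import *
from h import *
f=grab_frame("scene");s=observe();print(s["tcp_pos"],s["force"],s["wrist_torque"])
print(fitjar(f,(.48,.031),.068,.12,78))
```

```text
[0.48069613 0.03079618 0.13555339] [-3.29886866  1.4906352   2.45434866] [ 0.25967655  0.77199846 -0.02063203]
(430, array([480.5,  30.2]), np.float64(78.4), np.float64(1.35))
```

Request:
drive_tool(
  rows=[
    {"translation": [-0.04, 0.02, 0], "roll": 0, "gripper": 0.5},
    {"translation": [-0.04, 0.02, 0], "roll": 0, "gripper": 0.5},
    {"translation": [-0.04, 0.02, 0], "roll": 0, "gripper": 0.5},
  ],
  squeeze=80,
)

```text
t: 10.18
tcp_pos: [0.4803, 0.031, 0.1357]
eef_rot: [0.506, 0.862, 0.0, 0.001]
force: [0.3, 0.2, 1.9]
grip_width: 0.0595
gripper_force: 85.2
```

Request:
drive_tool(
  rows=[
    {"translation": [0, 0, 0], "roll": 2, "gripper": 0.5},
    {"translation": [0, 0, 0], "roll": 5, "gripper": 0.5},
    {"translation": [0, 0, 0], "roll": 8, "gripper": 0.5},
    {"translation": [0, 0, 0], "roll": 12, "gripper": 0.5},
    {"translation": [0, 0, 0], "roll": 15, "gripper": 0.5},
  ],
)

```text
t: 10.8
tcp_pos: [0.4799, 0.031, 0.1355]
eef_rot: [0.388, 0.922, -0.0, 0.001]
force: [-0.2, -0.7, 2.1]
grip_width: 0.0592
gripper_force: 85.3
```

Run:
```python
from workcell import *
from h import *
f=grab_frame("scene");s=observe();print(s["tcp_pos"],s["force"],s["wrist_torque"])
print(fitjar(f,(.48,.031),.068,.12,78))
```

```text
[0.47996566 0.03104052 0.13548012] [ 0.27585687 -0.02592036  1.72922664] [-0.06888072  0.05590046  0.02600946]
(431, array([480.1,  30.3]), np.float64(79.4), np.float64(1.36))
```

Request:
drive_tool(
  rows=[
    {"translation": [0, 0, 0], "roll": 4, "gripper": 0.5},
    {"translation": [0, 0, 0], "roll": 9, "gripper": 0.5},
    {"translation": [0, 0, 0], "roll": 14, "gripper": 0.5},
    {"translation": [0, 0, 0], "roll": 20, "gripper": 0.5},
    {"translation": [0, 0, 0], "roll": 25, "gripper": 0.5},
  ],
)

```text
t: 11.48
tcp_pos: [0.4799, 0.0311, 0.1354]
eef_rot: [0.179, 0.984, -0.0, 0.001]
force: [-0.7, 0.5, 1.5]
grip_width: 0.0591
gripper_force: 85.3
```

Run:
```python
from workcell import *
from h import *
f=grab_frame("scene");s=observe();print(s["tcp_pos"],s["force"],s["wrist_torque"])
print(fitjar(f,(.48,.031),.068,.12,78))
cv2.imwrite("pics/g.png",crop(f,285,110,80,80,7))
```

```text
[0.47989036 0.03108477 0.13545393] [-0.11170144 -1.05269764  2.25484553] [-0.09641004  0.10531289  0.01980048]
(433, array([479.7,  30.7]), np.float64(79.8), np.float64(1.33))
```

View pics/g.png

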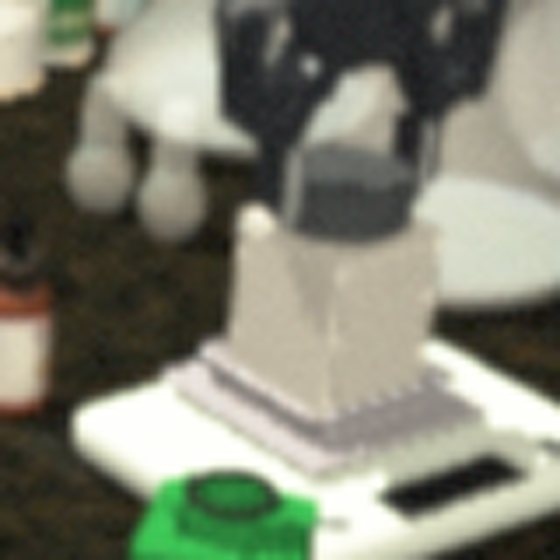

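The picture shows the jar seated inside the rim (bottom corner at 330,415), level, with the cap gripped. I carry on turning.

Request:
drive_tool(
  rows=[
    {"translation": [0, 0, 0], "roll": 3, "gripper": 0.5},
    {"translation": [0, 0, 0], "roll": 6, "gripper": 0.5},
    {"translation": [0, 0, 0], "roll": 9, "gripper": 0.5},
    {"translation": [0, 0, 0], "roll": 9, "gripper": 0.5},
  ],
)

```text
t: 12.02
tcp_pos: [0.4799, 0.0311, 0.1355]
eef_rot: [0.103, 0.995, -0.0, 0.001]
force: [0.5, -0.6, 2.2]
grip_width: 0.0591
gripper_force: 85.4
```

Request:
drive_tool(
  rows=[
    {"translation": [0, 0, 0], "roll": 3, "gripper": 0.5},
    {"translation": [0, 0, 0.0], "roll": 7, "gripper": 0.5},
    {"translation": [0, 0, 0], "roll": 11, "gripper": 0.5},
    {"translation": [0, 0, 0], "roll": 11, "gripper": 0.5},
  ],
)

```text
t: 12.52
tcp_pos: [0.4802, 0.0313, 0.1358]
eef_rot: [0.008, 1.0, -0.0, 0.001]
force: [0.1, -0.2, 4.9]
grip_width: 0.0593
gripper_force: 86.0
```

Run:
```python
from workcell import *
from h import *
f=grab_frame("scene");s=observe();print(s["tcp_pos"],s["force"],s["wrist_torque"],s["q"][5])
print(fitjar(f,(.48,.031),.068,.12,78))
```

```text
[0.48020856 0.03125298 0.13581937] [-0.2450359   0.55056841  4.0119159 ] [-0.08249602 -0.04503398  0.01392602] -0.053496849547174895
(441, array([479.4,  30.3]), np.float64(81.2), np.float64(1.51))
```

The upward force rose by about 2.5 N, which matches the 2.5 mm spring-up, so the cap is free. I turn a few more degrees for lug clearance, then start lifting slowly.

Request:
drive_tool(
  rows=[
    {"translation": [0, 0, 0], "roll": 4, "gripper": 0.5},
    {"translation": [0, 0, 0], "roll": 8, "gripper": 0.5},
    {"translation": [0, 0, 0.05], "roll": 8, "gripper": 0.5},
    {"translation": [0, 0, 0.15], "roll": 8, "gripper": 0.5},
    {"translation": [0, 0, 0.25], "roll": 8, "gripper": 0.5},
  ],
)

```text
t: 13.2
tcp_pos: [0.4783, 0.0314, 0.1421]
eef_rot: [-0.062, 0.998, 0.0, -0.001]
force: [0.7, 0.1, -1.6]
grip_width: 0.0595
gripper_force: 85.9
```

Request:
drive_tool(
  rows=[
    {"translation": [0, 0, 0.1], "roll": 0, "gripper": 0.5},
    {"translation": [0, 0, 0.1], "roll": 0, "gripper": 0.5},
  ],
)

```text
t: 13.45
tcp_pos: [0.4791, 0.0313, 0.1456]
eef_rot: [-0.063, 0.998, 0.0, -0.0]
force: [0.5, 0.2, -0.2]
grip_width: 0.0591
gripper_force: 85.9
```

Request:
drive_tool(
  rows=[
    {"translation": [0, 0, 0.2], "roll": 0, "gripper": 0.5},
    {"translation": [0, 0, 0.5], "roll": 0, "gripper": 0.5},
    {"translation": [0, 0, 0.8], "roll": 0, "gripper": 0.5},
    {"translation": [0, 0, 1.05], "roll": 0, "gripper": 0.5},
    {"translation": [0, 0, 1.05], "roll": 0, "gripper": 0.5},
  ],
)

```text
t: 14.08
tcp_pos: [0.4801, 0.0312, 0.1783]
eef_rot: [-0.063, 0.998, -0.0, 0.001]
force: [-0.2, -0.1, -1.8]
grip_width: 0.0591
gripper_force: 85.9
```

Run:
```python
from workcell import *
from h import *
f=grab_frame("scene");s=observe();print(s["tcp_pos"],s["force"],s["eef_rot"].round(4))
print(fitjar(f,(.48,.031),.068,.12,78))
cv2.imwrite("pics/i.png",crop(f,285,90,80,80,7))
P=cloud(f)
for v in range(103,150): print(v,(P[v,331:335:3]*1000).round().astype(int).tolist(),f["img"][v,332].tolist())
```

```text
[0.47969445 0.03123949 0.17767319] [ 0.7132007   0.55287201 -0.87127648] [-6.26e-02  9.98e-01 -1.00e-04  5.00e-04]
(432, array([479.2,  30.3]), np.float64(79.7), np.float64(1.37))
103 [[461, 91, 267], [471, 61, 257]] [38, 38, 39]
104 [[459, 93, 265], [473, 57, 252]] [43, 42, 41]
105 [[459, 93, 262], [476, 53, 248]] [40, 40, 38]
106 [[459, 92, 259], [477, 50, 244]] [50, 53, 54]
107 [[459, 91, 256], [807, -433, 30]] [66, 70, 72]
108 [[461, 88, 251], [468, 63, 243]] [56, 56, 57]
109 [[458, 92, 250], [468, 63, 240]] [46, 44, 46]
110 [[463, 85, 244], [467, 64, 238]] [56, 56, 54]
111 [[463, 84, 241], [466, 64, 235]] [66, 69, 70]
112 [[461, 87, 239], [464, 68, 233]] [73, 75, 76]
113 [[460, 87, 237], [460, 72, 232]] [67, 69, 67]
114 [[461, 85, 233], [459, 73, 230]] [59, 59, 56]
115 [[460, 86, 230], [463, 67, 224]] [51, 49, 47]
116 [[460, 85, 227], [465, 63, 220]] [44, 42, 41]
117 [[459, 87, 225], [462, 67, 219]] [41, 43, 40]
118 [[460, 85, 221], [465, 62, 213]] [49, 53, 51]
119 [[465, 78, 214], [466, 60, 209]] [74, 73, 73]
120 [[469, 71, 208], [466, 59, 206]] [89, 97, 94]
121 [[469, 70, 205]
[... 972 characters left out ...]
 114]
139 [[478, 47, 137], [486, 19, 125]] [138, 155, 162]
140 [[471, 57, 139], [468, 45, 136]] [155, 175, 183]
141 [[471, 55, 135], [467, 46, 134]] [162, 182, 191]
142 [[475, 50, 129], [467, 45, 130]] [164, 187, 196]
143 [[476, 47, 124], [469, 41, 125]] [175, 196, 205]
144 [[-9223372036854775808, -9223372036854775808, -9223372036854775808], [462, 51, 127]] [204, 226, 233]
145 [[468, 59, 124], [458, 57, 127]] [229, 244, 249]
146 [[463, 65, 124], [453, 64, 127]] [222, 238, 244]
147 [[463, 65, 121], [455, 60, 122]] [192, 218, 224]
148 [[463, 64, 117], [455, 60, 119]] [177, 201, 211]
149 [[463, 64, 114], [450, 67, 119]] [172, 195, 203]<stdin>:7: RuntimeWarning: invalid value encountered in cast
```

View pics/i.png

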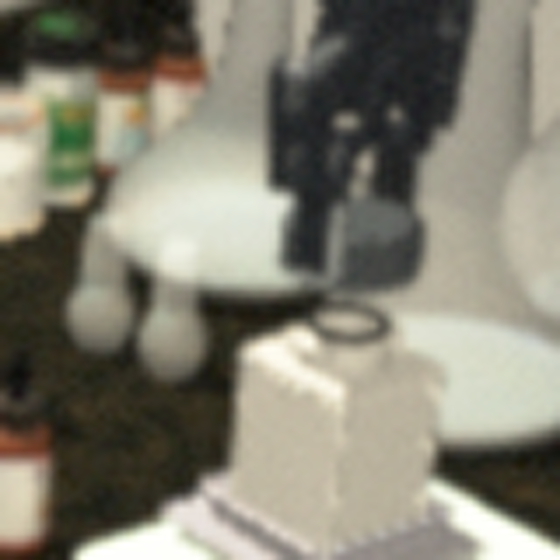

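The picture shows the jar standing level in the seat with its open mouth and black seal at (350,322). The cap is gripped level at (375,245), its lower edge about 3 cm above the mouth. I hand in.

```bash
python3 -c "
from workcell import *
print(finish_job())"
```

```text
the job is handed in; nothing more can be done
None
```

The job is handed in: the jar stands level in the scale seat with its cap unscrewed, and the gripper holds the cap level about 3 cm above the mouth. It finished at about 14 s of the 51 s allowed. I kept clear of the bystanders on the route but did not take a final picture of them.

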